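Clamp a beech block in the drilling fixture until the ratchet knob clicks

TASK

A beech block has been dropped loosely into one of the two stations of the drilling fixture. Slide it sideways, to the left as seen from the knobs, flush against its two side pins, then turn that station's knob clockwise until the jaw has pressed the block home against the fence and the knob slips and clicks; stop after two or three clicks and let go. Leave the other station's clamp and the roll of tape lying there alone.

Things in the scene. Friction and masses are not known exactly. Their poses are not given: they have to be found in the camera images.
- fixture: Two-station drilling fixture fixed to the bench: grey riser, aluminium plate, 200 mm deep (x), 240 wide (y). Origin under it. Its x points from the knobs (front, near the robot) to the steel fence bar (back), y to its left, z up. Stations 120 mm apart in y: left +60, right -60 mm. Ground beds at z = 64 mm. Fence face at x = +60 mm, 24 mm above the beds. The knobs stand at x = -83 mm.
- beech_block: Loose beech block, 90 x 45 x 22 mm high, 0.12 kg, lying on the bed of the left or the right station. Origin at the centre of its underside; its y axis runs along its 90 mm length, which lies along the fixture's x to within 3 degrees. At the start it is 9 to 15 mm short of the side pins (too far to the right) and 1 to 4 mm short of the fence.
- tape_roll: Roll of black tape, 58 mm across, 19 mm high, lying on the bed of the idle station. Origin at the centre of its underside. To be left there.
- left_seat (a point): Where the block's origin is when it is home in the left station: on the bed (z = 64 mm), block flush against the fence and against the two side pins. Axes as the fixture. The pins (10 mm thick, 18 mm above the bed) touch the block's left long side 15 mm before and 29 mm behind this point. To the right of the loose block 45 mm or more is clear.
- right_seat (a point): The same for the right station.
- left_grip (a point): Centre of the left station's knob: black, fluted, round, 40 mm across, 26 mm tall, on a screw whose axis leans 30 degrees from vertical towards the fixture's front (-x). The point's z axis is the knob's axis, out of its top; the point turns with the knob. Clockwise seen from the top tightens. It does not travel. Under the knob 18 mm of 12 to 21 mm thick shaft is free, then the 46 mm wide housing.
- right_grip (a point): The same for the right station's knob.
- left_knob (a joint): How far the left knob has slipped on its screw, rad: 0 while screw and knob turn together, then growing, 0.52 rad (30 degrees) a click. Turning freely takes about 0.1 N m; it slips at about 0.2 to 0.35 N m, rising and falling with each click. It needs 2.2 to 3.6 rad of turning from the start to bring the jaw up tight.
- right_knob (a joint): The same for the right knob.
- left_jaw: Left station's steel jaw, upright face 36 mm wide, 18 high, at the front end of the block. Origin at the centre of this face. It moves down and forward along the screw's axis as the knob is turned clockwise, 4 mm a rad (2 mm of it forward), and presses the block against the fence; it stays where the screw is left.
- right_jaw: The same for the right station.

How it is judged:
At the end, for the whole second after the job is handed in: The block lies in the station where it was found, within 2.5 mm of flush against its side pins and the fence, straight to 0.05 rad, flat on the bed (3 mm); that station's jaw presses on it with over 8 N; and its knob has slipped by two or three clicks (0.4 to 2.4 rad passes) (((x of beech_block in the frame of left_seat between -0.0025 and 0.0025 m and y of beech_block in the frame of left_seat between -0.0025 and 0.0025 m and z of beech_block in the frame of left_seat between -0.003 and 0.003 m and angle between the y axis of beech_block and the x axis of fixture, either way round below 0.05 rad and contact force between left_jaw and beech_block above 8 N and value of joint left_knob between 0.4 and 2.4 rad) or (x of beech_block in the frame of right_seat between -0.0025 and 0.0025 m and y of beech_block in the frame of right_seat between -0.0025 and 0.0025 m and z of beech_block in the frame of right_seat between -0.003 and 0.003 m and angle between the y axis of beech_block and the x axis of fixture, either way round below 0.05 rad and contact force between right_jaw and beech_block above 8 N and value of joint right_knob between 0.4 and 2.4 rad))); the robot touches nothing.
It fails at once if a knob is ratcheted on and on (over 2.4 rad of slip, more than four clicks) (value of joint any of left_knob, right_knob above 2.4 rad).
It fails at once if the idle station's clamp is screwed: its jaw moves over 2 mm ((horizontal distance between beech_block and left_seat below 0.055 m and distance of right_jaw from where it was at the start of the episode above 0.002 m) or (horizontal distance between beech_block and right_seat below 0.055 m and distance of left_jaw from where it was at the start of the episode above 0.002 m)).
It fails at once if the roll of tape is moved over 15 mm (distance of tape_roll from where it was at the start of the episode above 0.015 m).
It also fails if it takes over 61 s, if anything falls off the work surface, if the arm or the gripper's body presses on something with over 40 N, if the wrist force passes 120 N, or if a joint passes its speed limit or range.

ROBOT

A 6-joint arm with a two-finger parallel gripper is mounted at the origin on a cart in front of the work surface, level with it; the furniture and walls round the work are solid. World frame = base frame: x ahead of the robot, y to its left, z up, the work surface at z = 0. Lengths are in m, angles in rad, forces in N, time in s.
With the tool pointing down it reaches from about 0.35 to 0.85 m from the base axis. Payload 8.1 kg.
Tool frame: the origin (TCP) lies between the finger pads; the fingertips stand 11 mm ahead of it and the grasp point (between the pads) lies 8 mm behind it (robot.tips_ahead is the distance from the TCP to the fingertips, in m); z points along the fingers, y is the line along which they close (so a half turn about z gives the same grasp; the last joint's range is limited). The gripper opens to 93 mm and grips with 3 to 60 N. Pads are 15 mm wide; open, the fingers measure 128 mm over their backs; the gripper's body (75 mm by 188 mm) begins 65 mm behind the grasp point.
Start: joints at [1.081, 0.13, 1.488, -0, 1.523, -0.085], TCP at [0.236, 0.552, 0.23] pointing down, gripper open.
Joint ranges: [-2.96, 2.96], [-0.89, 2.26], [0.02, 2.5], [-1.34, 4.48], [0, 2.73], [-2.66, 2.66]. Speed limits (rad/s): [2.39, 2.39, 2.79, 3.14, 3.14, 3.14].

INTERFACE

Orientations are given as a rotation vector (axis times angle).
In Python, from plant import robot gives the robot as it stands. The module is installed in compiled form; this text tells all that it offers.
- The arm moves only by the tool move_arm, never from a script. Its argument "deltas" is one flat list of numbers, 7 for each row, row after row: the shift along the tool's x, y, z in m, then the turn, a rotation vector about the tool's x, y, z in rad, then the opening, from 0 (shut) to 1 (fully open). A call has 1 to 12 rows; each row is the pose to reach, as a shift and turn from the pose commanded when the call began, along the tool's axes at that moment; what a row does not reach only later rows make up. A row lasts 1/8 s, in which the tool goes at most 62.5 mm and 10.7 degrees, less where a joint would pass 70% of its speed; a pose out of reach is approached as far as the arm can. A call with a gripper value outside its range is refused whole. The fingers move at their own pace and stop on an object; "squeeze" is the grip in N (left out, the last holds). Time passes only in rows, so rows that repeat a pose let the fingers close. It gives the time, the measured TCP pose, the force, the opening and the grip force at its end, in the units of the state.
- robot.read_state(): the state, without advancing time (a new reading comes with each control period).
- robot.read_camera(name): name is "scene" or "side" or "wrist"; returns (picture, depth): 420x560x3 uint8, red, green, blue; 420x560 float32, m along the optical axis (not along the pixel's ray), 0 where there is no reading.
- robot.camera_model(name): a dict with "K" (3x3 intrinsics, pixels), "R" (3x3) and "t" (3): a world point X has camera coordinates R X + t; the wrist camera has in their place "tool_from_camera" (4x4, takes a point from camera to tool coordinates, whose origin is the TCP and whose axes are the flange's). Camera axes: x right, y down, z forward; pixel columns grow to the right and rows downward; lengths in m; the calibration is good to about 2 mm. A picture is of the moment at which its call begins: read the wrist's pose just before it. camera_model takes no time and is no camera call.
- robot.close_job(): hands the job in; it is judged then, once.
Trained networks look in the newest picture that a camera, given by its name, has taken for a name from the list of things; names that differ only in an ending like _2 or _b are one class to them, and where a whole thing is asked for, a point or a joint stands for the part that bears it (a point fixed in the world has none). Each returns a list of dicts, best first, with "confidence" (0 to 1); they miss things now and then, are a little off and sometimes report something else, mostly with a low value. They report only what shows in the picture. A call takes as long as a camera call.
- robot.recognise(camera, label): "uv" ([column, row] in pixels, amid what is visible of it).
The state is a dict: "t": time; "q": joint angles; "dq": joint speeds; "joint_torque": joint torques, N m; "tool_pos": TCP position; "orientation": TCP orientation; "force": force on the tool from outside, world axes, zero at the start; "wrist_torque": the same for the moment, N m; "opening": finger opening in m; "gripper_force": force on a finger pad.
Only numpy, scipy, OpenCV 4.12 (cv2) and the standard library are available. Lean on these libraries where they do the work, as an engineer would, in place of code of your own. Each camera call takes 0.05 s, during which the arm holds its last target. There are 200 camera calls.

## Working session

There is one attempt and no reset: what is moved stays moved. The work goes in short steps, Python scripts to look and compute and a tool call to move; the robot and the scene stay as the last step left them, time stands still between calls to the robot, and variables do not carry over. Pictures are saved under pics/ and viewed, at most 10 in all, crops included, and the job is handed in when it is done.

Besides the shell and the picture viewer there is one more tool, called as name(argument=value, ...) on one line, values as JSON. move_arm: Moves the arm, as the interface text tells. Its arguments: {"type":"object","properties":{"deltas":{"type":"array","items":{"type":"number"}},"squeeze":{"type":"number"}},"required":["deltas"]}

```bash
mkdir -p pics
cat > h.py <<'E'
from plant import robot
import numpy as np, cv2
from scipy.spatial.transform import Rotation as Ro
def cam(n):
    s=robot.read_state(); p,d=robot.read_camera(n); m=robot.camera_model(n)
    K=np.array(m['K'])
    if n=='wrist':
        T=np.eye(4); T[:3,:3]=Ro.from_rotvec(s['orientation']).as_matrix(); T[:3,3]=s['tool_pos']
        W=T@np.array(m['tool_from_camera'])
    else:
        R=np.array(m['R']);t=np.array(m['t']); W=np.eye(4); W[:3,:3]=R.T; W[:3,3]=-R.T@t
    v,u=np.mgrid[:420,:560]
    c=np.stack([(u-K[0,2])/K[0,0]*d,(v-K[1,2])/K[1,1]*d,d],-1)
    X=c@W[:3,:3].T+W[:3,3]; X[d==0]=np.nan
    return p,d,X,K,W
def save(n,p): cv2.imwrite('pics/'+n+'.png',p[...,::-1])
E
python3 - <<'E'
from h import *
s=robot.read_state();print(s['t'],s['tool_pos'],s['orientation'],s['opening'])
out=[]
for n in ['scene','side']:
    p,d,X,K,W=cam(n); out.append(p); print(n,W.round(3).tolist())
    for l in ['beech_block','tape_roll','left_grip','right_grip','left_jaw','right_jaw','fixture']:
        for r in robot.recognise(n,l)[:2]:
            u,v=map(int,r['uv']); print(l,round(r['confidence'],2),(u,v),np.nanmedian(X[v-2:v+3,u-2:u+3].reshape(-1,3),0).round(3))
    np.savez(n,p=p,X=X)
im=np.vstack(out); save('a',cv2.resize(im,(400,600)) if 0 else np.hstack(out)[:, :])
save('scene',out[0]);save('side',out[1])
E
```

```text
0.0 [0.23601862 0.5510365  0.22859774] [-6.31393496e-01 -3.07701502e+00  2.75427899e-03] 0.09322695286527298
scene [[0.769, -0.488, 0.413, 0.238], [-0.639, -0.591, 0.491, -0.597], [0.004, -0.642, -0.767, 0.744], [0.0, 0.0, 0.0, 1.0]]
beech_block 0.83 (313, 211) [ 0.655 -0.22   0.087]
tape_roll 0.7 (264, 181) [ 0.643 -0.08   0.07 ]
left_grip 0.56 (227, 184) [ 0.529 -0.114  0.163]
fixture 0.95 (274, 219) [ 0.545 -0.231  0.158]
side [[-0.96, -0.15, 0.235, 0.377], [-0.279, 0.524, -0.805, 0.516], [-0.002, -0.838, -0.545, 0.591], [0.0, 0.0, 0.0, 1.0]]
beech_block 0.57 (245, 217) [ 0.654 -0.211  0.085]
tape_roll 0.68 (231, 258) [ 0.644 -0.105  0.063]
left_grip 0.82 (291, 228) [ 0.528 -0.087  0.163]
right_grip 0.67 (292, 191) [ 0.556 -0.201  0.164]
right_jaw 0.7 (270, 224) [ 0.596 -0.193  0.09 ]
fixture 0.67 (252, 261) [ 0.604 -0.102  0.063]
fixture 0.18 (244, 217) [ 0.656 -0.21   0.085]
```

View pics/scene.png

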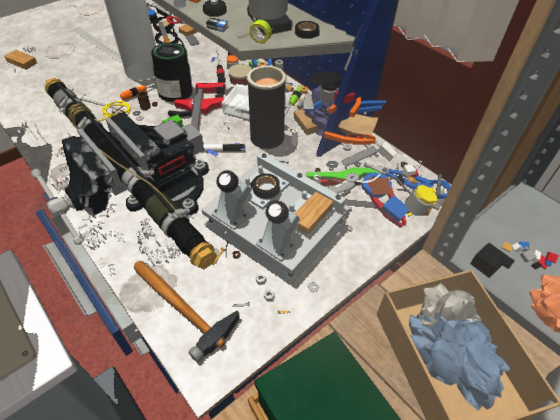

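View pics/side.png

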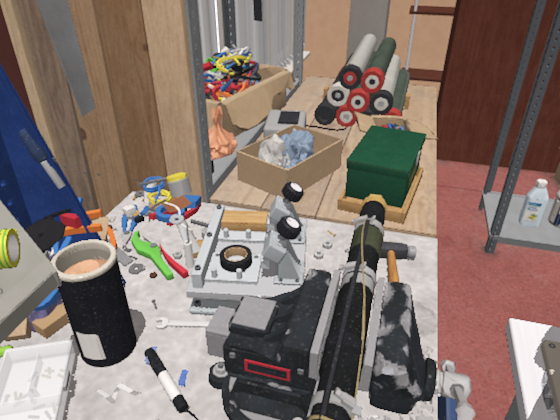

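The block is in the right station (scene 313,211) and the tape is in the left one (264,181). The right knob is near scene (277,212). The next script fits the fixture pose from depth.

Run:
```python
from h import *
for n in ['scene','side']:
    f=np.load(n+'.npz');X=f['X'];p=f['p'].astype(int)
    r=(X[...,0]>.45)&(X[...,0]<.8)&(X[...,1]>-.36)&(X[...,1]<.03)
    hs=np.histogram(X[r][:,2],bins=np.arange(0.03,.2,.004)); print(n,dict(zip((hs[1][:-1]*1000).astype(int).tolist(),hs[0].tolist())))
    wood=r&(p[...,0]-p[...,2]>50)&(X[...,2]>.08)&(X[...,2]<.092)
    q=X[wood]; rr=cv2.minAreaRect(q[:,:2].astype(np.float32)*1000); print('block',len(q),q.mean(0).round(4),rr)
    pl=r&(X[...,2]>.045)&(X[...,2]<.07); q=X[pl]; print('plate',len(q),cv2.minAreaRect(q[:,:2].astype(np.float32)*1000))
    dark=r&(p.sum(-1)<150)&(X[...,2]>.12)&(X[...,2]<.19)
    c,l,st,ce=cv2.connectedComponentsWithStats(dark.astype(np.uint8))
    for i in range(1,c):
        if st[i,4]>25: print('dark',st[i,4],ce[i].round(),X[l==i].mean(0).round(4))
    b=(X[...,2]>.15)&(X[...,2]<.6)&(X[...,0]>.1)&(X[...,0]<.95)&(abs(X[...,1])<.6); q=X[b]
    H,_,_=np.histogram2d(q[:,0],q[:,1],bins=[np.arange(.1,1,.05),np.arange(-.6,.65,.05)])
    Z=np.zeros(H.shape)
    ix=((q[:,0]-.1)/.05).astype(int).clip(0,H.shape[0]-1);iy=((q[:,1]+.6)/.05).astype(int).clip(0,H.shape[1]-1)
    np.maximum.at(Z,(ix,iy),q[:,2]); print((Z*100).astype(int))
```

```text
scene {30: 28, 34: 21, 38: 36, 42: 170, 46: 190, 50: 285, 54: 2514, 58: 621, 62: 1034, 66: 376, 70: 323, 74: 309, 78: 362, 82: 807, 86: 1094, 90: 206, 94: 106, 98: 101, 102: 110, 106: 111, 110: 112, 114: 114, 118: 95, 122: 90, 126: 75, 130: 85, 134: 28, 138: 5, 142: 19, 146: 26, 150: 51, 154: 100, 158: 165, 162: 189, 166: 192, 170: 152, 174: 25, 178: 27, 182: 24, 186: 6, 190: 0, 194: 0}
block 738 [ 0.6577 -0.2126  0.0861] ((645.0639038085938, -157.13919067382812), (93.32001495361328, 163.1964569091797), 12.841670036315918)
plate 5068 ((651.7024536132812, -145.72952270507812), (285.5807800292969, 257.8446350097656), 6.335665225982666)
dark 125 [158. 157.] [0.4644 0.0259 0.1673]
dark 167 [229. 184.] [ 0.5331 -0.1151  0.1597]
dark 81 [279. 218.] [ 0.5539 -0.2343  0.1575]
[[ 0  0  0  0  0  0  0  0  0  0  0  0  0  0  0  0  0  0  0  0  0  0  0  0]
 [ 0  0  0  0  0  0  0  0  0  0  0  0  0  0  0  0  0  0  0  0  0  0  0  0]
 [ 0  0  0  0  0  0  0  0  0  0  0  0  0  0  0  0  0  0  0  0  0  0  0  0]
 [ 0  0  0  0  0  0  0  0  0  0  0  0  0  0  0 15  0  0  0  0  0  0  0  0]
 [ 0  0  0  0  0  0  
[... 2265 characters left out ...]
 0  0  0  0  0  0  0  0]
 [ 0  0  0  0  0  0  0 16 15 17 17  0  0 15 15  0  0  0  0  0  0  0  0  0]
 [ 0  0  0  0  0  0  0 17 16  0 16  0  0 15 15  0  0  0  0  0  0  0  0  0]
 [ 0  0  0  0  0  0  0  0  0  0  0  0  0  0  0  0  0  0  0  0  0  0  0  0]
 [ 0  0  0  0  0  0  0  0  0  0  0  0  0  0  0  0  0  0  0  0  0  0  0  0]
 [ 0  0  0  0  0  0  0  0  0  0  0  0  0 18 18  0  0  0  0  0  0  0  0  0]
 [ 0  0  0  0  0  0  0  0  0  0  0  0  0 18 22 22 22 21  0  0  0  0  0  0]
 [ 0  0  0 44 45  0  0  0  0  0  0  0  0 18 25 26 22  0  0  0  0  0  0  0]
 [ 0  0  0  0 45  0  0  0  0  0 16 18 16 22 22  0  0  0  0  0  0  0  0  0]
 [ 0  0  0  0 44  0  0  0  0  0 30 34 16 22 22  0  0  0  0  0  0  0  0  0]]
```

move_arm(deltas=[0,0,-0.06,0,0,0,1,-0.03,-0.025,-0.12,0,0,0.1,1,-0.645,-0.529,-0.13,0,0,0.98,1,-0.645,-0.529,-0.13,0,0,0.98,1,-0.645,-0.529,-0.13,0,0,0.98,1,-0.645,-0.529,-0.13,0,0,0.98,1,-0.645,-0.529,-0.13,0,0,0.98,0,-0.645,-0.529,-0.13,0,0,0.98,0,-0.645,-0.529,-0.13,0,0,0.98,0,-0.645,-0.529,-0.13,0,0,0.98,0,-0.645,-0.529,-0.13,0,0,0.98,0,-0.645,-0.529,-0.13,0,0,0.98,0], squeeze=10)

```text
t: 2.3
tool_pos: [0.5406, -0.0353, 0.3561]
orientation: [2.005, 2.418, 0.001]
force: [1.4, 0.4, 0.5]
opening: 0.0376
gripper_force: 0.0
```

move_arm(deltas=[-0.167,0.04,0,0,0,0,0,-0.167,0.04,0,0,0,0,0,-0.167,0.04,0,0,0,0,0,-0.167,0.04,0,0,0,0,0])

```text
t: 2.8
tool_pos: [0.6103, -0.1933, 0.3538]
orientation: [-2.009, -2.412, 0.002]
force: [0.1, 1.0, -0.2]
opening: 0.0009
gripper_force: 0.0
```

Run:
```python
from h import *
p,d,X,K,W=cam('wrist'); save('w1',p); print(W.round(3).tolist(),K.round(1).tolist(),np.array(robot.camera_model('wrist')['tool_from_camera']).round(3).tolist()); s=robot.read_state(); print(s['tool_pos'],s['orientation'],s['q'])
for l in ['beech_block','tape_roll','left_grip','right_grip','left_jaw','right_jaw']:
    for r in robot.recognise('wrist',l)[:2]:
        u,v=map(int,r['uv']); print(l,round(r['confidence'],2),(u,v),np.nanmedian(X[v-2:v+3,u-2:u+3].reshape(-1,3),0).round(4))
np.savez('w1',p=p,X=X)
```

```text
[[0.983, 0.176, 0.045, 0.597], [0.182, -0.95, -0.254, -0.123], [-0.002, 0.258, -0.966, 0.508], [0.0, 0.0, 0.0, 1.0]] [[298.6, 0.0, 282.4], [0.0, 298.6, 209.8], [0.0, 0.0, 1.0]] [[0.001, -0.966, -0.259, 0.071], [1.0, 0.0, 0.001, -0.0], [-0.0, -0.259, 0.966, -0.154], [0.0, 0.0, 0.0, 1.0]]
[ 0.61011725 -0.19134042  0.3545557 ] [-2.00720623e+00 -2.41433212e+00  6.75409341e-04] [-3.84148121e-01  2.26597265e-01  1.15559616e+00  1.61669955e-04
  1.76130862e+00 -5.67755611e-01]
beech_block 0.9 (312, 198) [ 0.6563 -0.2095  0.0854]
tape_roll 0.94 (321, 108) [ 0.6446 -0.0844  0.0635]
left_grip 0.69 (231, 101) [ 0.5371 -0.104   0.1688]
right_grip 0.75 (235, 202) [ 0.5571 -0.2136  0.1678]
right_grip 0.72 (286, 135) [ 0.6031 -0.1295  0.0623]
left_jaw 0.47 (232, 98) [ 0.5381 -0.1009  0.1697]
left_jaw 0.46 (284, 135) [ 0.6002 -0.1301  0.0623]
right_jaw 0.43 (277, 191) [ 0.6043 -0.2066  0.0933]
```

View pics/w1.png

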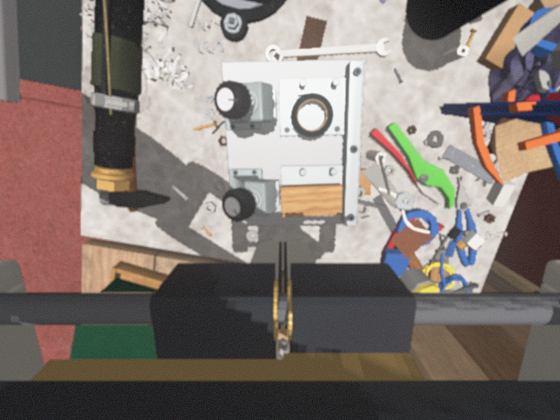

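The wrist view looks down on the fixture. The block spans about (282–344, 185–215), with its pins just above it at (303,172) and (333,172). The right knob is at (237,204), the fence at column 352, and the tape at (312,115). Next I get metric positions.

Run:
```python
from h import *
f=np.load('w1.npz');X=f['X'];p=f['p'].astype(int)
sub=np.zeros(p.shape[:2],bool); sub[165:230,260:350]=1
w=sub&(p[...,0]-p[...,2]>40)&(X[...,2]>.078)&(X[...,2]<.095)
q=X[w]; rr=cv2.minAreaRect(q[:,:2].astype(np.float32)*1000); print('block',len(q),np.median(q[:,2]),rr, cv2.boxPoints(rr).round(1).tolist())
# fence top z~.088
sub=np.zeros(p.shape[:2],bool); sub[60:230,338:368]=1
q=X[sub&(X[...,2]>.083)&(X[...,2]<.094)&(p.max(-1)-p.min(-1)<40)]; rr=cv2.minAreaRect(q[:,:2].astype(np.float32)*1000); print('fence',len(q),rr)
(vx,vy,x0,y0)=cv2.fitLine(q[:,:2].astype(np.float32),cv2.DIST_HUBER,0,.01,.01).ravel(); print(vx,vy,x0,y0,'yaw',np.arctan2(-vx,vy) if vy>0 else np.arctan2(vx,-vy))
print('bedz',np.nanmedian(X[150:162,285:340,2]))
for nm,(u,v) in dict(L=(233,99),R=(237,204)).items():
    s=np.zeros(p.shape[:2],bool); s[v-25:v+25,u-25:u+25]=1
    q=X[s&(X[...,2]>.135)]; print(nm,len(q),q.mean(0).round(4),q.min(0).round(4),q.max(0).round(4))
    c=q.mean(0);U,S,V=np.linalg.svd(q-c); print('normal',V[2].round(3),cv2.minEnclosingCircle(q[:,:2].astype(np.float32)))
big=cv2.resize(f['p'][60:230,215:375],None,fx=3.5,fy=3.5,interpolation=cv2.INTER_CUBIC); save('c1',big)
```

```text
block 1844 0.08519038891204034 ((656.1807861328125, -214.1529541015625), (90.185546875, 45.31744384765625), 12.474767684936523) [[607.2999877929688, -201.8000030517578], [617.0, -246.0], [705.0999755859375, -226.5], [695.2999877929688, -182.3000030517578]]
fence 2194 ((696.76806640625, -130.5858917236328), (26.243844985961914, 222.49037170410156), 9.26235580444336)
0.19957179 -0.9798832 0.6948916 -0.122975394 yaw 0.2009209
bedz 0.055180738645114136
L 1198 [ 0.538  -0.102   0.1637] [ 0.5152 -0.1221  0.1351] [ 0.5619 -0.0817  0.1741]
normal [ 0.064 -0.04   0.997] ((0.5385271310806274, -0.10203469544649124), 0.023577546700835228)
R 935 [ 0.5613 -0.2164  0.1635] [ 0.5401 -0.2392  0.1352] [ 0.5851 -0.199   0.1729]
normal [0.009 0.191 0.982] ((0.5626232624053955, -0.2185579091310501), 0.023763734847307205)
```

View pics/c1.png

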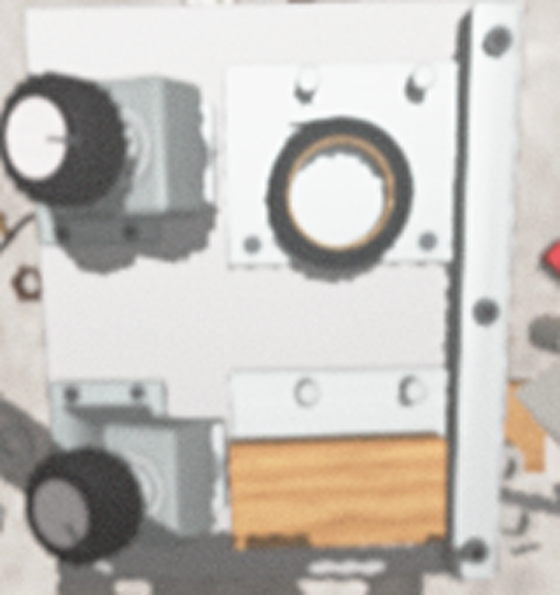

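move_arm(deltas=[-0.078,0.046,0.1,0,0,1.556,0,-0.078,0.046,0.1,0,0,1.556,0,-0.078,0.046,0.15,0,0,1.556,0,-0.078,0.046,0.2,0,0,1.556,0,-0.078,0.046,0.2,0,0,1.556,0,-0.078,0.046,0.2,0,0,1.556,0,-0.078,0.046,0.2,0,0,1.556,0,-0.078,0.046,0.2,0,0,1.556,0,-0.078,0.046,0.2,0,0,1.556,0,-0.078,0.046,0.2,0,0,1.556,0,-0.078,0.046,0.23,0,0,1.556,0,-0.078,0.046,0.23,0,0,1.556,0])

```text
t: 4.65
tool_pos: [0.668, -0.2568, 0.1228]
orientation: [-3.123, -0.318, 0.007]
force: [-0.6, -0.4, -1.0]
opening: 0.0006
gripper_force: 0.0
```

Run:
```python
from h import *
s=robot.read_state();print(s['q'],s['wrist_torque'],Ro.from_rotvec(s['orientation']).as_matrix().round(3).tolist())
p,d,X,K,W=cam('wrist'); save('w2',p); np.savez('w2',p=p,X=X)
for l in ['beech_block','right_grip','left_grip']:
    for r in robot.recognise('wrist',l)[:2]:
        u,v=map(int,r['uv']); print(l,round(r['confidence'],2),(u,v),np.nanmedian(X[v-2:v+3,u-2:u+3].reshape(-1,3),0).round(4))
```

```text
[-4.38607263e-01  5.09032714e-01  1.22587192e+00  1.94111872e-05
  1.41208304e+00  9.29525765e-01] [-0.01643207  0.13805698  0.00784296] [[0.98, 0.201, -0.005], [0.201, -0.98, 0.002], [-0.004, -0.003, -1.0]]
beech_block 0.98 (220, 214) [ 0.6761 -0.2129  0.0854]
```

View pics/w2.png

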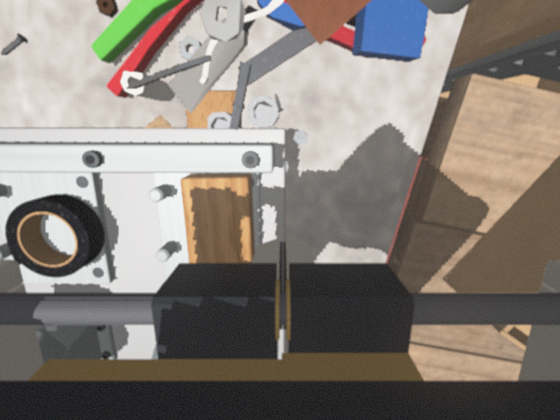

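move_arm(deltas=[0,0,0.042,0,0,0,0,0,0,0.042,0,0,0,0,0,-0.005,0.042,0,0,0,0,0,-0.01,0.042,0,0,0,0,0,-0.014,0.042,0,0,0,0,0,-0.017,0.042,0,0,0,0,0,-0.017,0.042,0,0,0,0])

```text
t: 5.72
tool_pos: [0.6665, -0.2412, 0.0841]
orientation: [-3.126, -0.315, -0.0]
force: [-0.0, 0.4, -0.3]
opening: 0.0003
gripper_force: 0.0
```

```bash
cat > blk.py <<'E'
from h import *
s=robot.read_state();print(s['t'],s['tool_pos'],s['force'])
p,d,X,K,W=cam('wrist')
pi=p.astype(int); c=np.array([.656,-.214])
w=(pi[...,0]-pi[...,2]>40)&(X[...,2]>.08)&(X[...,2]<.092)&(np.hypot(X[...,0]-c[0],X[...,1]-c[1])<.07)
n,l,st,_=cv2.connectedComponentsWithStats(w.astype(np.uint8)); w=l==1+np.argmax(st[1:,4])
q=X[w][:,:2]; F=np.array([[.980,.199],[-.199,.980]]); g=(q-c)@F.T*1000
# left edge as function of fx, pins
a=g[:,0]; xs=[];ys=[];yr=[]
for b in np.arange(np.ceil(a.min())+2,a.max()-2,3):
    m=abs(a-b)<1.5
    if m.sum()>5: xs.append(b);ys.append(np.percentile(g[m,1],98));yr.append(np.percentile(g[m,1],2))
print('x range',a.min(),a.max(),'left edge',np.polyfit(xs,ys,1).round(4),np.mean(ys),'right',np.mean(yr))
g3=((X[...,:2]-c)@F.T)*1000
m=(X[...,2]>.076)&(X[...,2]<.09)&(g3[...,1]>24)&(g3[...,1]<60)&(abs(g3[...,0])<42)
n,l,st,ce=cv2.connectedComponentsWithStats(m.astype(np.uint8))
for i in range(1,n):
    if st[i,4]>30: print('pin?',st[i,4],ce[i].round(),np.percentile(g3[l==i],[5,50,95],axis=0).round(1).tolist())
import time; save('b%d'%int(s['t']*100),p)
E
python3 blk.py
```

```text
5.725 [ 0.66647337 -0.24115071  0.08407767] [-0.02311179  0.4224201  -0.27377705]
x range 4.286854798390871 44.855563181582795 left edge [1.75000e-02 2.77894e+01] 28.200241697624424 right -12.63600606457509
pin? 745 [178. 229.] [[6.7, 24.3], [24.3, 27.1], [40.1, 29.9]]
pin? 290 [156. 212.] [[28.1, 36.5], [32.5, 40.0], [36.3, 44.4]]
pin? 95 [161. 281.] [[-12.9, 39.4], [-8.6, 42.3], [-7.2, 45.2]]
```

move_arm(deltas=[0,-0.003,0,0,0,0,0,0,-0.0055,0,0,0,0,0,0,-0.006,0,0,0,0,0])

```text
t: 6.15
tool_pos: [0.6651, -0.2358, 0.0838]
orientation: [3.125, 0.315, -0.0]
force: [0.6, -3.7, 0.7]
opening: 0.0005
gripper_force: 1.4
```

move_arm(deltas=[0,-0.0015,0,0,0,0,0,0,-0.0015,0,0,0,0,0])

```text
t: 6.4
tool_pos: [0.6651, -0.2356, 0.0843]
orientation: [3.124, 0.314, 0.001]
force: [-0.6, -6.5, 0.3]
opening: 0.0004
gripper_force: 3.0
```

```bash
python3 blk.py
```

```text
6.4 [ 0.66507756 -0.2355576   0.08428803] [-0.59942182 -6.51633481  0.25839241]
x range 4.245493083640838 44.942343124519425 left edge [2.29000e-02 3.32826e+01] 33.82124113597889 right -7.192886152210289
pin? 1637 [181. 227.] [[6.7, 24.7], [27.2, 30.7], [40.0, 41.8]]
```

move_arm(deltas=[0,-0.0015,0,0,0,0,0,0,-0.002,0,0,0,0,0,0,-0.002,0,0,0,0,0])

```text
t: 6.82
tool_pos: [0.665, -0.2353, 0.085]
orientation: [3.121, 0.312, 0.003]
force: [0.1, -11.9, 1.8]
opening: 0.0007
gripper_force: 5.7
```

```bash
python3 blk.py; ls pics
```

```text
6.825 [ 0.66502021 -0.23530517  0.08496662] [  0.11542963 -11.90550025   1.8204243 ]
x range 4.309973411525782 44.88538385574568 left edge [1.79000e-02 3.35276e+01] 33.94915993937391 right -7.01826182733019
pin? 1640 [182. 227.] [[6.6, 24.7], [26.9, 30.8], [40.1, 41.7]]
a.png
b572.png
b640.png
b682.png
c1.png
scene.png
side.png
w1.png
w2.png
```

move_arm(deltas=[0,0.025,0,0,0,0,0,0,0.03,0,0,0,0,0,0,0.03,-0.06,0,0,0,0,0,0.03,-0.12,0,0,0,1,-0.04,0.0,-0.18,0,0,0,1,-0.08,-0.02,-0.2,0,0,0,1,-0.12,-0.02,-0.2,0,0,0,1,-0.12,-0.02,-0.2,0,0,0,1,-0.12,-0.02,-0.2,0,0,0,1])

```text
t: 8.0
tool_pos: [0.5433, -0.236, 0.2837]
orientation: [-3.125, -0.315, -0.001]
force: [-0.4, -0.2, 0.5]
opening: 0.0562
gripper_force: 0.0
```

```bash
cat > kn.py <<'E'
from h import *
s=robot.read_state();print(s['t'],s['tool_pos'],np.round(s['q'],3))
p,d,X,K,W=cam('wrist'); save('k%d'%int(s['t']*100),p); np.savez('k',p=p,X=X)
m=(abs(X[...,0]-.5615)<.04)&(abs(X[...,1]+.2185)<.04)&(X[...,2]>.135)&(X[...,2]<.18)&(np.mgrid[:420,:560][0]<260)
q=X[m]; print(len(q)); 
if len(q)>50: print(cv2.minEnclosingCircle(q[:,:2].astype(np.float32)),q[:,2].max())
for r in robot.recognise('wrist','beech_block')[:1]: print(r)
E
python3 kn.py
cat > ik.py <<'E'
from h import *
fx=np.array([.980,.199,0]);az=np.array([-.49,-.0995,.866]);zt=-az
def wrist(Rt,q1,s):
    M=(Ro.from_euler('ZY',[q1,s])).as_matrix().T@Rt
    return Ro.from_matrix(M).as_euler('ZYZ')-[0,0,np.pi/2]
if __name__=='__main__':
    s0=robot.read_state(); R0=Ro.from_rotvec(s0['orientation']).as_matrix();q=s0['q']
    print('check',wrist(R0,q[0],q[1]+q[2]),np.round(q[3:],3))
    x0=np.array([0,0,1.])-az[2]*az; x0/=np.linalg.norm(x0)
    B=np.c_[x0,np.cross(zt,x0),zt]
    for L,s in [(.2,1.8),(.3,1.9)]:
        tc=np.array([.5613,-.2185])-L*zt[:2]; q1=np.arctan2(tc[1],tc[0])
        for k in range(0,360,30):
            print(L,k,wrist(B@Ro.from_euler('z',k,degrees=True).as_matrix(),q1,s).round(2))
E
python3 ik.py
```

```text
8.0 [ 0.54328283 -0.23598031  0.28371665] [-4.970e-01  9.300e-02  1.430e+00  1.000e-03  1.618e+00  8.730e-01]
1494
((0.5661821961402893, -0.2199815809726715), 0.026524992659687996) 0.17326959006974407
{'uv': [272.6, 83.6], 'confidence': 0.83}
check [3.82521947e-04 1.61790812e+00 8.73111291e-01] [0.    1.618 0.873]
0.2 0 [0.39 0.96 0.73]
0.2 30 [0.39 0.96 1.25]
0.2 60 [ 0.39  0.96 -4.51]
0.2 90 [ 0.39  0.96 -3.98]
0.2 120 [ 0.39  0.96 -3.46]
0.2 150 [ 0.39  0.96 -2.94]
0.2 180 [ 0.39  0.96 -2.41]
0.2 210 [ 0.39  0.96 -1.89]
0.2 240 [ 0.39  0.96 -1.36]
0.2 270 [ 0.39  0.96 -0.84]
0.2 300 [ 0.39  0.96 -0.32]
0.2 330 [0.39 0.96 0.21]
0.3 0 [0.45 0.89 0.61]
0.3 30 [0.45 0.89 1.13]
0.3 60 [ 0.45  0.89 -4.63]
0.3 90 [ 0.45  0.89 -4.11]
0.3 120 [ 0.45  0.89 -3.58]
0.3 150 [ 0.45  0.89 -3.06]
0.3 180 [ 0.45  0.89 -2.53]
0.3 210 [ 0.45  0.89 -2.01]
0.3 240 [ 0.45  0.89 -1.49]
0.3 270 [ 0.45  0.89 -0.96]
0.3 300 [ 0.45  0.89 -0.44]
0.3 330 [0.45 0.89 0.08]
```

move_arm(deltas=[-0.02,0,-0.03,0,0,-1.7,1,-0.02,0,-0.03,0,0,-1.7,1,-0.02,0,-0.03,0,0,-1.7,1,-0.02,0,-0.03,0,0,-1.7,1,-0.02,0,-0.03,0,0,-1.7,1,-0.02,0,-0.03,0,0,-1.7,1,-0.02,0,-0.03,0,0,-1.7,1,-0.02,0,-0.03,0,0,-1.7,1,-0.02,0,-0.03,0,0,-1.7,1,-0.02,0,-0.03,0,0,-1.7,1])

```text
t: 9.35
tool_pos: [0.524, -0.2402, 0.3131]
orientation: [-1.826, -2.555, -0.0]
force: [-0.0, 0.1, 0.1]
opening: 0.093
gripper_force: 0.0
```

```bash
cat > rel.py <<'E'
from ik import *
import sys
def rel(k,P):
    s0=robot.read_state(); R0=Ro.from_rotvec(s0['orientation']).as_matrix()
    x0=np.array([0,0,1.])-az[2]*az; x0/=np.linalg.norm(x0)
    Rt=np.c_[x0,np.cross(zt,x0),zt]@Ro.from_euler('z',k,degrees=True).as_matrix()
    print('q',np.round(s0['q'],3),'shift',(R0.T@(np.array(P)-s0['tool_pos'])).round(4),'turn',Ro.from_matrix(R0.T@Rt).as_rotvec().round(3))
E
python3 - <<'E'
from rel import *
rel(183,[.518,-.228,.235])
f=np.load('w1.npz')['X']; g=np.load('scene.npz')['X']; h=np.load('side.npz')['X']
for X in (f,g,h):
    m=(X[...,1]>-.34)&(X[...,1]<-.12)&(X[...,0]>.3)&(X[...,0]<.52)&(X[...,2]>.11)
    q=X[m]
    for y in np.arange(-.32,-.12,.04):
        a=q[abs(q[:,1]-y)<.02]
        if len(a)>5: print(y.round(2),len(a),a[:,0].max().round(3),a[:,2].max().round(3))
E
```

```text
q [-0.519  0.048  1.425  0.     1.67  -0.849] shift [ 0.0134 -0.0017  0.0782] turn [-0.385 -0.417 -1.355]
-0.24 168 0.425 0.171
-0.2 1312 0.429 0.176
-0.16 1521 0.429 0.177
-0.24 270 0.427 0.172
-0.2 575 0.43 0.179
-0.16 478 0.429 0.179
-0.24 15 0.419 0.169
-0.2 239 0.429 0.175
-0.16 294 0.429 0.175
```

move_arm(deltas=[0.013,-0.002,0.02,-0.385,-0.417,-1.355,1,0.013,-0.002,0.02,-0.385,-0.417,-1.355,1,0.013,-0.002,0.03,-0.385,-0.417,-1.355,1,0.013,-0.002,0.04,-0.385,-0.417,-1.355,1,0.013,-0.002,0.05,-0.385,-0.417,-1.355,1,0.013,-0.002,0.06,-0.385,-0.417,-1.355,1,0.013,-0.002,0.07,-0.385,-0.417,-1.355,1,0.013,-0.002,0.078,-0.385,-0.417,-1.355,1,0.013,-0.002,0.078,-0.385,-0.417,-1.355,1,0.013,-0.002,0.078,-0.385,-0.417,-1.355,1])

```text
t: 10.6
tool_pos: [0.5175, -0.2291, 0.2363]
orientation: [-0.186, 2.615, 0.088]
force: [-0.0, 0.0, -0.0]
opening: 0.093
gripper_force: 0.0
```

Run:
```python
from rel import *
rel(183,[.518,-.228,.235])
p,d,X,K,W=cam('wrist'); save('p1',p); np.savez('p1',p=p,X=X,W=W)
for l in ['right_grip','left_grip','beech_block']:
    for r in robot.recognise('wrist',l)[:2]:
        u,v=map(int,r['uv']); print(l,round(r['confidence'],2),(u,v),np.nanmedian(X[v-2:v+3,u-2:u+3].reshape(-1,3),0).round(4))
```

```text
q [-0.784 -0.327  1.993  0.461  1.204 -2.606] shift [0.0001 0.001  0.0014] turn [-0.001 -0.001 -0.005]
right_grip 0.77 (281, 212) [ 0.5506 -0.2236  0.1634]
left_grip 0.64 (426, 204) [ 0.5271 -0.1086  0.1636]
beech_block 0.96 (289, 237) [ 0.6737 -0.1929  0.0851]
```

View pics/p1.png

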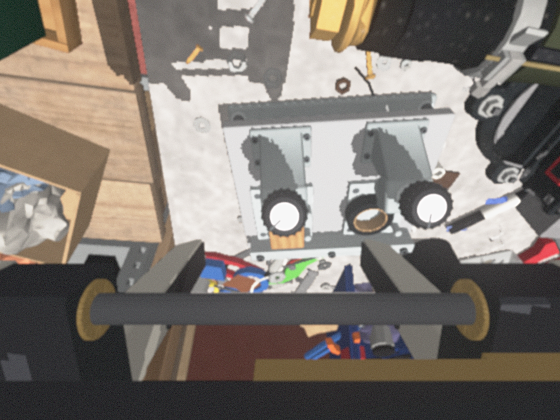

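The knob's white top face is at (285,216), between the open fingers. The next script measures its centre in tool axes.

```bash
cat > top.py <<'E'
from rel import *
f=np.load('p1.npz');X=f['X'];p=f['p'].astype(int);out=[]
for nm,(u,v) in dict(R=(285,216),L=(432,208)).items():
    s=np.zeros(p.shape[:2],bool); s[v-22:v+22,u-22:u+22]=1
    w=(s&(p.min(-1)>120)).astype(np.uint8)
    n,l,st,ce=cv2.connectedComponentsWithStats(w); i=l[v,u]
    q=X[l==i]; c=np.nanmedian(q,0); (uv,r)=cv2.minEnclosingCircle(np.argwhere(l==i)[:,::-1].astype(np.float32))
    U,S,V=np.linalg.svd(q-q.mean(0)); print(nm,st[i,4],uv,r,q.mean(0).round(4),'n',V[2].round(3))
    m=s&(X[...,2]>.12); qq=X[m]; t=qq@az; top=qq[t>np.percentile(t,98)-.006]
    B=np.c_[np.cross(az,[0,0,1.])/.5, np.cross(az,np.cross(az,[0,0,1.]))/.5]; uvw=(top@B).astype(np.float32); cc,rr=cv2.minEnclosingCircle(uvw)
    c3=B@np.array(cc)+az*np.median(top@az); print(' topcircle',c3.round(4),rr); out.append(c3)
d=out[1]-out[0]; print('yaw',np.arctan2(-d[0],d[1]),np.linalg.norm(d),'grip',out[0]-.013*az)
E
python3 top.py
```

```text
Traceback (most recent call last):
  File "top.py", line 8, in <module>
    U,S,V=np.linalg.svd(q-q.mean(0)); print(nm,st[i,4],uv,r,q.mean(0).round(4),'n',V[2].round(3))
          ~~~~~~~~~~~~~^^^^^^^^^^^^^
numpy.linalg.LinAlgError: SVD did not converge
```

```bash
sed -i 's/q=X\[l==i\];/q=X[l==i]; q=q[~np.isnan(q[:,0])];/' top.py; python3 top.py
```

```text
R 745 (282.9221496582031, 217.80838012695312) 17.094961166381836 [ 0.5536 -0.2208  0.1651] n [ 0.485  0.1   -0.869]
 topcircle [ 0.5533 -0.2207  0.1644] 0.019935980439186096
L 1066 (431.5, 207.5) 30.405691146850586 [ 0.5683 -0.062   0.1264] n [0.05  0.66  0.749]
 topcircle [ 0.5292 -0.1033  0.1643] 0.020172450691461563
yaw 0.20287411857335072 0.11982715301180438 grip [ 0.5596922  -0.21941788  0.15318218]
```

```bash
python3 -c "
from rel import *
rel(193,[.5627,-.2188,.148])"
```

```text
q [-0.784 -0.328  1.993  0.462  1.204 -2.611] shift [0.0045 0.0006 0.0997] turn [-0.001  0.001  0.174]
```

move_arm(deltas=[0.0045,0.0006,0.02,0,0,0.174,1,0.0045,0.0006,0.05,0,0,0.174,1,0.0045,0.0006,0.075,0,0,0.174,1,0.0045,0.0006,0.09,0,0,0.174,1,0.0045,0.0006,0.0997,0,0,0.174,1,0.0045,0.0006,0.0997,0,0,0.174,1])

```text
t: 11.55
tool_pos: [0.5622, -0.2187, 0.147]
orientation: [0.034, 2.626, 0.149]
force: [0.7, -0.2, 0.3]
opening: 0.0926
gripper_force: 0.0
```

```bash
python3 -c "
from rel import *
rel(193,[.5627,-.2188,.148]); s=robot.read_state(); print(s['force'],s['wrist_torque'],s['opening'])"
```

```text
q [-0.7   -0.149  2.013  0.487  0.991 -2.456] shift [-0.0009 -0.     -0.0006] turn [-0.    -0.     0.001]
[ 0.69572097 -0.2294805   0.33703864] [-0.05161436  0.26140798 -0.03946906] 0.09262137343679357
```

Now I close on the knob.

move_arm(deltas=[0,0,0,0,0,0,0.2,0,0,0,0,0,0,0.2,0,0,0,0,0,0,0.2,0,0,0,0,0,0,0.2,0,0,0,0,0,0,0.2,0,0,0,0,0,0,0.2], squeeze=30)

```text
t: 12.3
tool_pos: [0.5622, -0.2184, 0.1473]
orientation: [0.033, 2.625, 0.15]
force: [-2.9, 2.1, 3.1]
opening: 0.0393
gripper_force: 30.0
```

```bash
cat > st.py <<'E'
from rel import *
s=robot.read_state(); print(s['t'],'F',np.round(s['force'],1),'Tz',round(float(np.dot(s['wrist_torque'],zt)),3),np.round(s['wrist_torque'],2),'op',round(s['opening'],4),s['gripper_force'],'q6',round(s['q'][5],3))
R=Ro.from_rotvec(s['orientation']).as_matrix(); print('tilt err',np.degrees(np.arccos(R[:,2]@zt)),'pos',s['tool_pos']-np.array([.5627,-.2188,.148]))
E
python3 st.py
```

```text
12.3 F [-2.9  2.1  3.1] Tz -0.023 [0.04 0.36 0.09] op 0.0393 30.00365138053894 q6 -2.456
tilt err 0.38091483008501426 pos [-0.00052713  0.00040021 -0.00067243]
```

move_arm(deltas=[0,0,0,0,0,0.18,0.2,0,0,0,0,0,0.36,0.2,0,0,0,0,0,0.54,0.2,0,0,0,0,0,0.72,0.2,0,0,0,0,0,0.9,0.2,0,0,0,0,0,1.08,0.2,0,0,0,0,0,1.26,0.2,0,0,0,0,0,1.44,0.2,0,0,0,0,0,1.62,0.2,0,0,0,0,0,1.8,0.2,0,0,0,0,0,1.8,0.2])

```text
t: 13.68
tool_pos: [0.5635, -0.2172, 0.1483]
orientation: [2.242, 1.729, 0.686]
force: [6.8, 7.8, 1.6]
opening: 0.0396
gripper_force: 30.0
```

```bash
python3 st.py
```

```text
13.675 F [6.8 7.8 1.6] Tz 0.055 [ 1.23 -0.84  0.54] op 0.0396 30.00112473964691 q6 -0.653
tilt err 0.42662833981593584 pos [0.00076226 0.00155269 0.00025151]
```

move_arm(deltas=[0,0,0,0,0,0.15,0.2,0,0,0,0,0,0.3,0.2])

```text
t: 13.92
tool_pos: [0.5638, -0.2174, 0.1485]
orientation: [2.529, 1.401, 0.745]
force: [10.4, 7.4, 1.3]
opening: 0.0397
gripper_force: 30.0
```

```bash
python3 st.py
```

```text
13.925 F [10.4  7.4  1.3] Tz -0.128 [ 0.99 -1.21  0.57] op 0.0397 29.994690120220184 q6 -0.351
tilt err 0.4353501178755664 pos [0.00106168 0.00137418 0.00048718]
```

move_arm(deltas=[0,0,0,0,0,0.1,0.2,0,0,0,0,0,0.2,0.2])

```text
t: 14.18
tool_pos: [0.5639, -0.2176, 0.1486]
orientation: [2.695, 1.161, 0.776]
force: [11.4, 6.8, -0.6]
opening: 0.0395
gripper_force: 30.0
```

```bash
python3 st.py
```

```text
14.175 F [11.4  6.8 -0.6] Tz -0.154 [ 0.94 -1.32  0.56] op 0.0395 29.99651402235031 q6 -0.153
tilt err 0.4411608470393395 pos [0.00122588 0.00124478 0.00058169]
```

move_arm(deltas=[0,0,0,0,0,0.1,0.2,0,0,0,0,0,0.2,0.2])

```text
t: 14.42
tool_pos: [0.5641, -0.2177, 0.1486]
orientation: [2.842, 0.9, 0.801]
force: [12.7, 5.5, -1.4]
opening: 0.0395
gripper_force: 30.0
```

```bash
python3 st.py
```

```text
14.425 F [12.7  5.5 -1.4] Tz -0.223 [ 0.76 -1.47  0.52] op 0.0395 29.99679297208786 q6 0.047
tilt err 0.44628764270041454 pos [0.00135854 0.00107691 0.00063985]
```

move_arm(deltas=[0,0,0,0,0,0.1,0.2,0,0,0,0,0,0.2,0.2])

```text
t: 14.68
tool_pos: [0.5642, -0.218, 0.1487]
orientation: [2.965, 0.622, 0.819]
force: [13.3, 3.7, -1.9]
opening: 0.0394
gripper_force: 30.0
```

```bash
python3 st.py
```

```text
14.675 F [13.3  3.7 -1.9] Tz -0.291 [ 0.49 -1.57  0.44] op 0.0394 29.99574512243271 q6 0.247
tilt err 0.4496579929708512 pos [0.00147166 0.00083146 0.00070794]
```

move_arm(deltas=[0,0,0,0,0,0.1,0.2])

```text
t: 14.8
tool_pos: [0.5642, -0.2181, 0.1487]
orientation: [-2.975, -0.47, -0.813]
force: [14.5, 4.1, -3.6]
opening: 0.0394
gripper_force: 30.0
```

```bash
python3 st.py
```

```text
14.8 F [14.5  4.1 -3.6] Tz -0.358 [ 0.39 -1.72  0.44] op 0.0394 29.99552696943283 q6 0.347
tilt err 0.45212268992158594 pos [0.00149602 0.00074755 0.00069636]
```

move_arm(deltas=[0,0,0,0,0,0.1,0.2])

```text
t: 14.92
tool_pos: [0.5642, -0.2182, 0.1488]
orientation: [-2.97, -0.318, -0.804]
force: [15.7, 3.9, -2.4]
opening: 0.0397
gripper_force: 30.0
```

```bash
python3 st.py
```

```text
14.925 F [15.7  3.9 -2.4] Tz -0.212 [ 0.45 -1.64  0.31] op 0.0397 29.995502829551697 q6 0.447
tilt err 0.4575890932000121 pos [0.00154856 0.00058171 0.00076055]
```

move_arm(deltas=[0,0,0,0,0,0.1,0.2])

```text
t: 15.05
tool_pos: [0.5643, -0.2183, 0.1488]
orientation: [-2.959, -0.167, -0.793]
force: [14.7, 3.1, -2.1]
opening: 0.0398
gripper_force: 30.0
```

```bash
python3 st.py
```

```text
15.05 F [14.7  3.1 -2.1] Tz -0.17 [ 0.4  -1.72  0.23] op 0.0398 29.99547690153122 q6 0.547
tilt err 0.4612492282753023 pos [0.0015821  0.0004812  0.00076827]
```

move_arm(deltas=[0,0,0,0,0,0.1,0.2])

```text
t: 15.18
tool_pos: [0.5643, -0.2184, 0.1487]
orientation: [-2.94, -0.019, -0.78]
force: [15.8, 3.0, -3.0]
opening: 0.0395
gripper_force: 30.0
```

```bash
python3 st.py
```

```text
15.175 F [15.8  3.  -3. ] Tz -0.266 [ 0.26 -1.74  0.26] op 0.0395 29.99541163444519 q6 0.647
tilt err 0.46235455941044157 pos [0.00158087 0.0003615  0.0007484 ]
```

move_arm(deltas=[0,0,0,0,0,0.1,0.2,0,0,0,0,0,0.2,0.2])

```text
t: 15.42
tool_pos: [0.5643, -0.2187, 0.1487]
orientation: [-2.884, 0.27, -0.75]
force: [15.4, 2.0, -4.1]
opening: 0.0393
gripper_force: 30.0
```

```bash
python3 st.py
```

```text
15.425 F [15.4  2.  -4.1] Tz -0.385 [ 0.03 -1.65  0.27] op 0.0393 29.99455690383911 q6 0.847
tilt err 0.46562202597754276 pos [1.57689743e-03 9.18455961e-05 7.38250212e-04]
```

move_arm(deltas=[0,0,0,0,0,0.1,0.2])

```text
t: 15.55
tool_pos: [0.5643, -0.2188, 0.1487]
orientation: [-2.846, 0.411, -0.733]
force: [15.6, 1.1, -4.0]
opening: 0.0397
gripper_force: 30.0
```

```bash
python3 st.py
```

```text
15.55 F [15.6  1.1 -4. ] Tz -0.254 [-0.01 -1.67  0.1 ] op 0.0397 29.995261430740356 q6 0.947
tilt err 0.4672207621770178 pos [ 1.56410604e-03 -2.36106635e-05  7.16816970e-04]
```

move_arm(deltas=[0,0,0,0,0,0.1,0.2])

```text
t: 15.68
tool_pos: [0.5642, -0.2189, 0.1487]
orientation: [-2.802, 0.549, -0.714]
force: [15.8, 0.8, -5.3]
opening: 0.0395
gripper_force: 30.0
```

```bash
python3 st.py
```

```text
15.675 F [15.8  0.8 -5.3] Tz -0.132 [ 0.02 -1.59 -0.02] op 0.0395 29.995256066322327 q6 1.047
tilt err 0.46844798277859473 pos [ 0.00153413 -0.00012894  0.00069632]
```

move_arm(deltas=[0,0,0,0,0,0.1,0.2,0,0,0,0,0,0.2,0.2])

```text
t: 15.92
tool_pos: [0.5641, -0.2191, 0.1486]
orientation: [-2.696, 0.815, -0.672]
force: [15.7, -0.3, -4.6]
opening: 0.039
gripper_force: 30.0
```

```bash
python3 st.py
```

```text
15.925 F [15.7 -0.3 -4.6] Tz -0.255 [-0.21 -1.56 -0.  ] op 0.039 29.99521315097809 q6 1.247
tilt err 0.46648249760056276 pos [ 0.00143758 -0.00033689  0.00058298]
```

move_arm(deltas=[0,0,0,0,0,0.1,0.2,0,0,0,0,0,0.2,0.2,0,0,0,0,0,0.28,0.2])

```text
t: 16.3
tool_pos: [0.564, -0.2194, 0.1485]
orientation: [-2.512, 1.163, -0.605]
force: [14.8, -1.6, -5.8]
opening: 0.0393
gripper_force: 30.0
```

```bash
python3 st.py
```

```text
16.3 F [14.8 -1.6 -5.8] Tz -0.176 [-0.36 -1.38 -0.16] op 0.0393 29.99631553888321 q6 1.526
tilt err 0.4638421415926039 pos [ 0.00127181 -0.0006044   0.00047344]
```

move_arm(deltas=[0,0,0,0,0,0,0.75,0,0,0,0,0,0,0.75,0,0,0,0,0,0,0.75,0,0,-0.02,0,0,0,0.75,0,0,-0.06,0,0,0,0.75,0,0,-0.12,0,0,0,0.75,0,0,-0.15,0,0,0,0.75,0,0,-0.15,0,0,0,0.75])

```text
t: 17.3
tool_pos: [0.489, -0.2353, 0.2803]
orientation: [-2.517, 1.16, -0.608]
force: [0.1, -0.6, -0.3]
opening: 0.0697
gripper_force: 0.0
```

```bash
python3 st.py
python3 - <<'E'
from h import *
p,d,X,K,W=cam('wrist'); a,*_=cam('scene')
save('e1',np.hstack([cv2.resize(p[:300],(560,300)),cv2.resize(a[140:290,190:370],(240,300),interpolation=3)]))
E
```

```text
17.3 F [ 0.1 -0.6 -0.3] Tz 0.04 [0.02 0.35 0.01] op 0.0697 0.0 q6 1.53
tilt err 0.5257702820608228 pos [-0.07372417 -0.01648984  0.13231598]
```

View pics/e1.png

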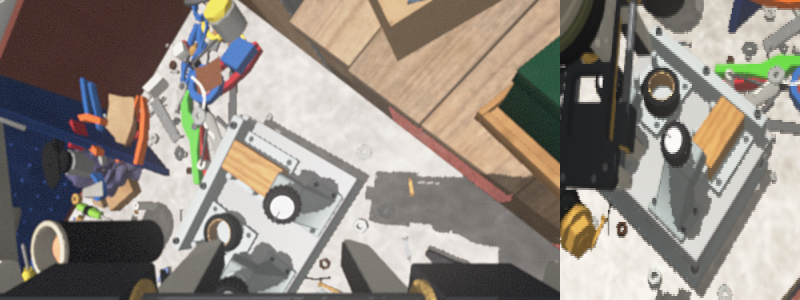

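The block sits up against the fence and pins, and the tape hasn't moved. I'll check the block's position numerically before handing in.

Run:
```python
from h import *
F=np.array([[.9795,.2015],[-.2015,.9795]]); seat=np.array([.6557,-.1997])
for n in ['wrist','side','scene']:
    p,d,X,K,W=cam(n); p=p.astype(int)
    w=(p[...,0]-p[...,2]>40)&(X[...,2]>.08)&(X[...,2]<.092)&(np.hypot(X[...,0]-.656,X[...,1]+.2)<.065)
    k,l,st,_=cv2.connectedComponentsWithStats(w.astype(np.uint8)); w=l==1+np.argmax(st[1:,4])
    r=cv2.minAreaRect(X[w][:,:2].astype(np.float32)*1000); print(n,w.sum(),r,'off mm',(F@(np.array(r[0])/1000-seat)*1000).round(1),np.median(X[w][:,2]).round(4))
```

```text
wrist 1776 ((656.0974731445312, -199.865234375), (89.93123626708984, 46.26385498046875), 11.485825538635254) off mm [ 0.4 -0.2] 0.0853
side 638 ((655.82861328125, -196.735107421875), (89.46575164794922, 48.01926040649414), 10.476252555847168) off mm [0.7 2.9] 0.0843
scene 711 ((657.2849731445312, -199.68943786621094), (92.10160827636719, 48.00257110595703), 12.43741512298584) off mm [ 1.6 -0.3] 0.0862
```

The block is home, at yaw 11.5° against the fixture's 11.6°.

```bash
python3 -c "
from plant import robot
print(robot.close_job())"
```

```text
the job is handed in; nothing more can be done
None
```

I pushed the block flush against the right station's side pins, turned the knob clockwise until it slipped about three clicks, let go and handed the job in; the wrist camera showed the block under 0.5 mm from its seat (the side camera, less exact, read 2.9 mm sideways), and the hand-in returned no verdict.

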